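# Slide the kraft mailer out over the sorter's ledge for collection

## Task

The brown kraft mailer on the sorter's ledge is the next one to be collected: with the fingertips, slide it flat towards the ledge's front edge (the robot's side) until about 4 cm of it hangs over, with its long side parallel to the edge, so that the carrier can take it by the overhang. Only slide it, never pick it up or let it tip off, and leave the white mailer and everything else where they are.

Things in the scene. Friction and masses are not known exactly. Their poses are not given: they have to be found in the camera images.
- kraft_mailer: brown kraft board mailer: a stiff slab 120 mm (its x) by 170 mm (its y), 7 mm thick, 100 to 210 g, flat on the ledge, white label up, darker flap along its far long side. Origin: centre of its underside; its -x side is the long side nearer the front edge. Starts all on the ledge, 10 mm or more behind the edge, turned up to 0.3 rad, in the left or right half (the white one in the other)
- kraft_mailer_front (a point): middle of the kraft mailer's front long side (the side nearer the robot), at half its thickness; the side that is to hang over
- kraft_mailer_back (a point): middle of the kraft mailer's far long side (by the flap), at half its thickness
- ledge_edge (a point): middle of the front top edge of the sorter's ledge, 100 mm above the bench. x: straight back over the ledge, away from the robot; y: along the edge; z: up. The fixed sorter has a flat grey ledge, 1000 mm (y) by 350 mm deep, board 18 mm thick with a dark front edge, open below; behind it open-topped mail slots rise 135 mm over the ledge. Placed differently and turned up to 0.08 rad each time
- white_mailer: a white mailer of the same shape and size (120 x 170 x 7 mm, origin at the centre of its underside), loose on the other side of the ledge; to be left alone
- ink_pad: black and blue stamp pad, 55 x 70 x 18 mm, loose at the back of the ledge between the mailers; origin at the centre of its underside
- pen_cup: black round cup with three pens, 72 mm across, 150 mm high with the pens, loose near the ledge's left end (+y); origin at the centre of its underside
- rubber_stamp: black and red rubber stamp, 45 x 62 x 68 mm, loose near the ledge's right end (-y); origin at the centre of its underside
- tape_dispenser: black desk tape dispenser with a tan roll, 150 x 62 x 106 mm, loose at the ledge's left end (+y), in front of the pen cup; origin at the centre of its underside
- carton: small taped pale tan carton, 160 x 110 x 75 mm, loose at the ledge's right end (-y), in front of the rubber stamp; origin at the centre of its underside
Mind the look-alikes: they are no part of the job. Of the things that look like the kraft_mailer, the larger one is meant.

How it is judged:
By the outcome, as a careful person would: the job done as asked, in the order asked, and still so for the second after the job is handed in, with the robot touching nothing.
It also fails if it takes over 40 s, if anything falls off the work surface, if the arm or the gripper's body presses on something with over 40 N, if the wrist force passes 120 N, or if a joint passes its speed limit or range.

## Robot

A 6-joint arm with a two-finger parallel gripper is mounted at the origin on the work surface. World frame = base frame: x ahead of the robot, y to its left, z up, the work surface at z = 0. Lengths are in mm, angles in rad, forces in N, time in s.
With the tool pointing down it reaches from about 350 to 775 mm from the base axis. Payload 7.3 kg.
Tool frame: the origin (TCP) lies midway between the tips of the shut fingers; the grasp point (between the pads) lies 19 mm behind it; x points along the fingers, y is the direction in which the jaws open and shut, and the axes are right-handed (so a half turn about x gives the same grasp; the last joint's range is limited). The gripper opens to 92 mm and grips with 3 to 60 N. Pads are 19 mm wide; open, the fingers measure 130 mm over their backs; the gripper's body (75 mm by 190 mm) begins 47 mm behind the grasp point.
Start: joints at [1.021, 0.342, 1.524, -0, 1.275, -0.146], TCP at [206.268, 482.802, 226.741] pointing down, gripper open.
Joint ranges: [-2.53, 2.53], [-0.77, 2.02], [0.04, 2.7], [-1, 4.14], [0.28, 2.66], [-3.11, 3.11]. Speed limits (rad/s): [2.57, 2.57, 3.14, 3.14, 3.14, 3.14].

## Interface

Orientations are given as [roll, pitch, yaw] about the fixed x, y, z axes, in that order (R = Rz(yaw) Ry(pitch) Rx(roll)).
In Python, from plant import bot gives the robot as it stands. The module is installed in compiled form; this text tells all that it offers.
- The arm moves only by the shell command python3 -m handwheel 'ROWS' [OPENING]. ROWS is JSON, a list that holds one entry, the list of rows, each a list of 4 numbers: the shift along the tool's x, y, z in cm, then the turn about the tool's x in rad. A call has 1 to 8 rows; each row shifts and turns the commanded pose from where the row before left it, along the tool's axes as they then stand; what a row does not reach is not made up. A row lasts 1/12 s, in which the tool goes at most 41.7 mm and 7.16 degrees, less where a joint would pass 70% of its speed; a pose out of reach is approached as far as the arm can. A call is refused whole if a number of a shift passes 4.17 or a number of a turn 0.125, either way. A call with a gripper value outside its range is refused whole. OPENING is the opening, from 0 (shut) to 1 (fully open), set as the call begins (- or left out, the last holds). The fingers move at their own pace and stop on an object; the grip force is fixed at half the most. Time passes only in rows, so rows that do not move let the fingers close. It gives the time, the measured TCP pose, the force and the opening at its end, in the units of the state.
- bot.get_obs(): the state, without advancing time (a new reading comes with each control period).
- bot.capture(name): name is "scene" or "top" or "wrist"; returns (picture, depth): 400x640x3 uint8, red, green, blue; 400x640 float32, mm along the optical axis (not along the pixel's ray), 0 where there is no reading.
- bot.camera_model(name): a dict with "fx", "fy", "cx", "cy" (pixels), "position" and "rotation" of the camera in the world. Camera axes: x right, y down, z forward; pixel columns grow to the right and rows downward; lengths in mm; the calibration is good to about 2 mm. The wrist camera is an equidistant fisheye: a pixel r from the principal point sees the ray r / f radians off the axis. A picture is of the moment at which its call begins: read the wrist's pose just before it. camera_model takes no time and is no camera call; for the wrist camera it gives the pose at the moment of the call.
- bot.close_job(): hands the job in, once; it reports no verdict.
Trained networks look in the newest picture that a camera, given by its name, has taken for a name from the list of things; names that differ only in an ending like _2 or _b are one class to them, and where a whole thing is asked for, a point or a joint stands for the part that bears it (a point fixed in the world has none). Each returns a list of dicts, best first, with "conf" (0 to 1); they miss things now and then, are a little off and sometimes report something else, mostly with a low value. They report only what shows in the picture. A call takes as long as a camera call. They do not tell look-alikes from the thing itself.
- bot.find_in(camera, label): "bbox" ([left, top, width, height] in pixels, round what is visible of it).
- bot.spot_point(camera, label): "point" ([column, row] in pixels: a listed point, or the origin of a listed thing).
The state is a dict: "time": time; "joint_positions": joint angles; "dq": joint speeds; "tau": joint torques, N m; "tool_pos": TCP position; "tcp_rot": TCP orientation; "contact_force": force on the tool from outside, world axes, zero at the start; "moment": the same for the moment, N m; "grip_width": finger opening in mm.
Only numpy, scipy, OpenCV 4.12 (cv2) and the standard library are available. Lean on these libraries where they do the work, as an engineer would, in place of code of your own. Each camera call takes 0.05 s, during which the arm holds its last target.

## Working session

There is one attempt and no reset: what is moved stays moved. The work goes in short steps, Python scripts to look and compute and a shell command to move; the robot and the scene stay as the last step left them, time stands still between calls to the robot, and variables do not carry over. Pictures are saved under pics/ and viewed, and the job is handed in when it is done.

```bash
mkdir -p pics; ls
cat > h.py <<'E'
import numpy as np,cv2
from plant import bot
def save(n,im): cv2.imwrite('pics/'+n,cv2.cvtColor(im,cv2.COLOR_RGB2BGR))
def ray(cam,px,m=None):
    m=m or bot.camera_model(cam); R=np.array(m['rotation']);R=R if R.shape==(3,3) else None
    u=(px[0]-m['cx'])/m['fx'];v=(px[1]-m['cy'])/m['fy']
    if cam=='wrist':
        r=np.hypot(u,v);d=np.array([np.sin(r)*u/r,np.sin(r)*v/r,np.cos(r)]) if r>0 else np.array([0,0,1.])
    else: d=np.array([u,v,1.])
    return np.array(m['position'],float),R@d
def onz(cam,px,z,m=None):
    p,d=ray(cam,px,m); return p+d*(z-p[2])/d[2]
def dep(cam,px,D,m=None):
    p,d=ray(cam,px,m); 
    dd=float(D[int(round(px[1])),int(round(px[0]))])
    if cam=='wrist':
        m=m or bot.camera_model(cam); z=np.array(m['rotation'])[:,2]; return p+d*dd/(d@z)
    return p+d*dd
E
python3 - <<'E'
from h import *
print(bot.get_obs())
for c in ['scene','top','wrist']:
    m=bot.camera_model(c);print(c,m)
    im,D=bot.capture(c);save(c+'0.png',im);np.save(c+'0.npy',D);cv2.imwrite(c+'0.png',im)
    if c!='wrist':
        for l in ['kraft_mailer','kraft_mailer_front','kraft_mailer_back','ledge_edge','white_mailer']:
            print(c,l,[(np.round(r['point']),round(r['conf'],2)) for r in bot.spot_point(c,l)][:4])
E
```

```text
pics
{'time': 0.0, 'joint_positions': array([ 1.02100997e+00,  3.42710628e-01,  1.52501119e+00, -1.89313119e-05,
        1.27536531e+00, -1.45953275e-01]), 'dq': array([-1.55218580e-03, -4.35496620e-04,  3.30362065e-05,  4.37335875e-04,
        8.86679880e-06, -1.70918887e-04]), 'tau': array([-1.97979352e-03, -4.31248212e+01, -2.44217813e+01,  7.16175302e-02,
        5.61544276e-02, -1.45455815e-04]), 'tool_pos': array([206.05024189, 482.44531368, 226.05326045]), 'tcp_rot': array([-1.70463692,  1.56930175, -2.10846448]), 'contact_force': array([0.14737565, 0.02106484, 0.23862227]), 'moment': array([ 0.00823332, -0.02312895, -0.01279001]), 'grip_width': 91.49052894609834}
scene {'fx': 498.1867754895266, 'fy': 498.1867754895266, 'cx': 316.9036710761565, 'cy': 197.1305259299291, 'position': array([1307.04387759,  228.62100626, 1020.55449268]), 'rotation': array([-2.44811662,  0.00957723,  1.82335198])}
scene kraft_mailer [(array([300., 153.]), 0.79), (array([254., 183.]), 0.63)]
scene kraft_mailer_front [(array([266., 170.]), 0.96), (array([305., 140.]), 0.85)]
scene kraft_mailer_back [
[... 273 characters left out ...]
5362207, 1212.72085811]), 'rotation': array([-2.90957143e+00, -8.65078639e-04, -1.63243867e+00])}
top kraft_mailer [(array([353., 278.]), 0.95), (array([363., 199.]), 0.58)]
top kraft_mailer_front [(array([363., 214.]), 0.89), (array([356., 291.]), 0.83), (array([424., 154.]), 0.56)]
top kraft_mailer_back [(array([367., 178.]), 0.83), (array([354., 261.]), 0.77)]
top ledge_edge [(array([325., 229.]), 0.59)]
top white_mailer [(array([279., 190.]), 0.76)]
wrist {'fx': 309.70691628693146, 'fy': 309.70691628693146, 'cx': 316.08329727661135, 'cy': 198.11557221160905, 'position': array([147.70846381, 508.90206435, 385.6565238 ]), 'rotation': array([2.89460662e+00, 3.48767562e-04, 1.16712785e+00])}
```

Rotation is rpy; fix the helper and view.

```bash
python3 - <<'E'
s=open('h.py').read()
s=s.replace("R=np.array(m['rotation']);R=R if R.shape==(3,3) else None","R=rot(m['rotation'])").replace("z=np.array(m['rotation'])[:,2]","z=rot(m['rotation'])[:,2]")
s=s.replace("def save","from scipy.spatial.transform import Rotation\ndef rot(e): return Rotation.from_euler('xyz',e).as_matrix()\ndef save",1)
open('h.py','w').write(s)
E
python3 - <<'E'
from h import *
D={c:np.load(c+'0.npy') for c in ['top','scene']}
for c,l in [('top',dict(kraft_c=(363,199),kf=(363,214),kb=(367,178),low=(353,278),edge=(325,229),white=(279,190),lf=(356,291),lb=(354,261))),('scene',dict(kraft_c=(254,183),kf=(266,170),kb=(246,201),low=(300,153),edge=(316,164),white=(358,211)))]:
    for k,p in l.items(): print(c,k,np.round(dep(c,p,D[c])),np.round(onz(c,p,107)))
E
```

```text
top kraft_c [ 558. -121.  107.] [ 558. -121.  107.]
top kf [ 512. -118.  105.] [ 512. -117.  107.]
top kb [ 624. -140.  106.] [ 624. -140.  107.]
top low [327. -80.   8.] [325. -72. 107.]
top edge [475.  -0.  98.] [474.   0. 107.]
top white [603. 133. 105.] [602. 133. 107.]
top lf [287. -87.  -1.] [288. -78. 107.]
top lb [381. -89.  -2.] [374. -79. 107.]
scene kraft_c [ 569. -129.  109.] [ 568. -130.  107.]
scene kf [ 519. -115.  106.] [ 519. -115.  107.]
scene kb [ 624. -131.  104.] [ 626. -130.  107.]
scene low [344. -80.   4.] [441. -49. 107.]
scene edge [373. -25.   2.] [469.   1. 107.]
scene white [588. 133. 103.] [591. 134. 107.]
```

View pics/top0.png

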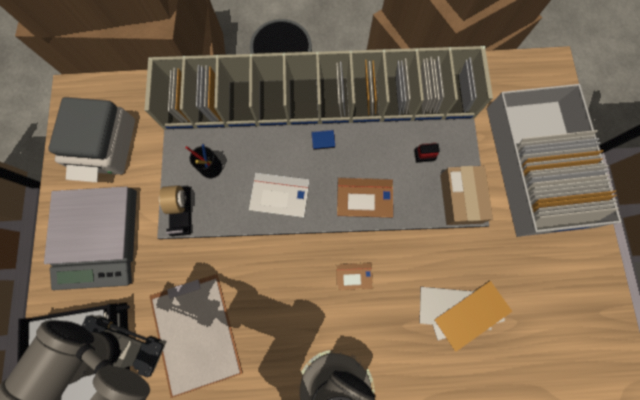

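View pics/scene0.png

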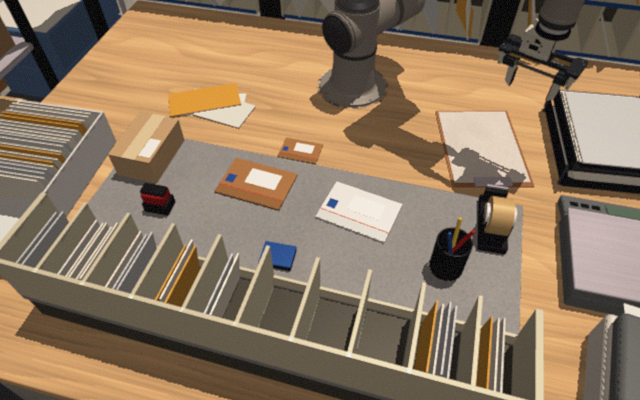

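View pics/wrist0.png

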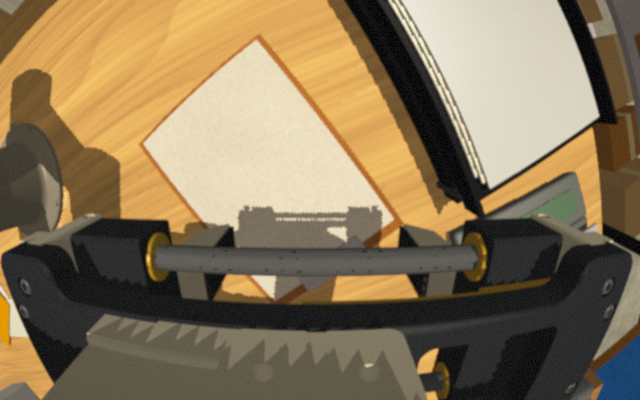

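Candidates that look like the kraft mailer in the top view are the large brown one on the ledge at (365,197), the small brown one on the bench at (354,276), the orange envelope at (474,315) and the carton at (468,194). The large one on the ledge matches the description. I'll crop close to check it and measure its outline and the edge.

```bash
cat > meas.py <<'E'
from h import *
def brown(im,box):
    h=cv2.cvtColor(im,cv2.COLOR_RGB2HSV)
    m=((h[...,1]>95)&(h[...,0]>3)&(h[...,0]<22)).astype(np.uint8)
    M=np.zeros_like(m);x0,y0,x1,y1=box;M[y0:y1,x0:x1]=m[y0:y1,x0:x1]
    n,l,st,_=cv2.connectedComponentsWithStats(M)
    k=1+np.argmax(st[1:,4]);return (l==k).astype(np.uint8),st[k]
def mailer(cam,im,box,z=107,m=None):
    b,st=brown(im,box)
    c=max(cv2.findContours(b,cv2.RETR_EXTERNAL,cv2.CHAIN_APPROX_NONE)[0],key=len)[:,0,:]
    c=cv2.convexHull(c)[:,0,:]
    P=np.array([onz(cam,q,z,m)[:2] for q in c],np.float32)
    r=cv2.minAreaRect(P); return r,cv2.boxPoints(r),st
def edge(cam,D,m=None):
    m=m or bot.camera_model(cam);R=rot(m['rotation']);v,u=np.mgrid[0:400,0:640]
    d=np.stack([(u-m['cx'])/m['fx'],(v-m['cy'])/m['fy'],np.ones_like(u)],-1)@R.T
    P=m['position']+d*D[...,None]
    return P
E
python3 - <<'E'
from meas import *
def ld(c): return cv2.imread(c+'0.png'),np.load(c+'0.npy')
for c,box in [('top',(325,165,405,226)),('scene',(200,145,310,220))]:
    im,D=ld(c); r,b,st=mailer(c,im,box);print(c,r,'\n',np.round(b,1),st)
    P=edge(c,D);ok=(abs(P[...,2]-100)<6)&(D>0)
    print('ledge z',np.median(P[...,2][ok]))
    pts=[]
    # per-column-bins of y, min x of ledge-height points
    for y in range(-320,260,20):
        s=ok&(abs(P[...,1]-y)<4)&(P[...,0]>400)&(P[...,0]<560)
        if s.any(): pts.append((y,np.sort(P[...,0][s])[:2].mean()))
    pts=np.array(pts);f=np.polyfit(pts[:,0],pts[:,1],1)
    for _ in range(3):
        res=pts[:,1]-np.polyval(f,pts[:,0]);k=abs(res)<5;f=np.polyfit(pts[k,0],pts[k,1],1)
    print('edge x=f(y)',f,k.sum(),len(pts),res[k].std())
im,_=ld('top');save('crop0.png',cv2.resize(im[160:300,230:430],None,fx=4,fy=4,interpolation=cv2.INTER_CUBIC))
E
```

```text
top ((564.1326904296875, -127.0262451171875), (167.91323852539062, 119.15723419189453), 84.6180419921875) 
 [[ 496.9 -205. ]
 [ 615.6 -216.2]
 [ 631.3  -49. ]
 [ 512.7  -37.9]] [ 337  178   56   40 1562]
ledge z 101.04482930380527
edge x=f(y) [2.44005858e-02 4.67078762e+02] 29 29 0.5180420484696703
scene ((564.9420166015625, -126.13589477539062), (171.07855224609375, 123.70732879638672), 84.98500061035156) 
 [[ 495.8 -205.9]
 [ 619.1 -216.8]
 [ 634.   -46.3]
 [ 510.8  -35.5]] [ 215  158   82   52 2040]
ledge z 100.62979624670697
edge x=f(y) [2.30796750e-02 4.66729818e+02] 29 29 1.1653011392438404
```

View pics/crop0.png

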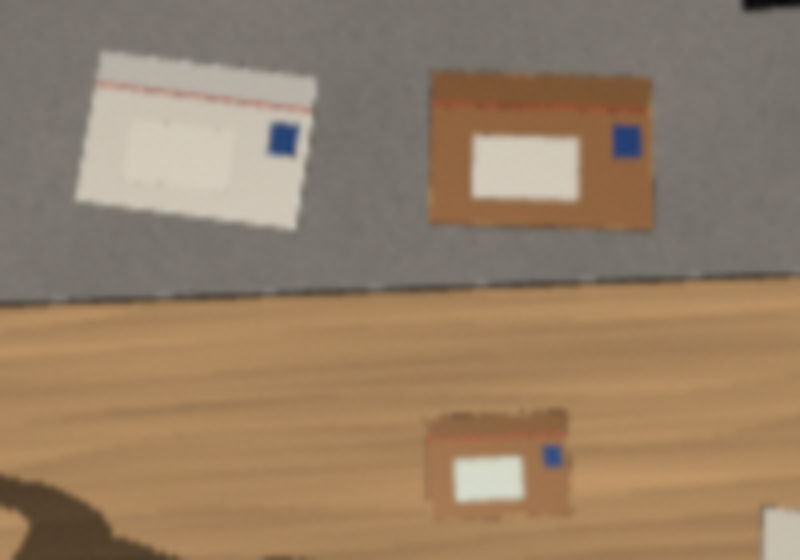

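The close crop shows the large brown mailer on the ledge, with its darker flap and red line on the far side and a white label. The small brown one is on the bench in front of the ledge. The mailer's front middle is about 40 mm behind the edge and it is turned 0.07 rad relative to it. My plan is to lower the open fingers behind the far side and push about 80 mm with both fingertips, which also squares it to the edge.

```bash
cat > go.py <<'E'
from h import *
import sys
def st(tx=None,ty=None,tz=None,yl=0.024):
    o=bot.get_obs();R=rot(o['tcp_rot']);p=o['tool_pos']
    # desired tool y: (yl,1)->along edge, sign nearest
    e=np.array([yl,1,0])/np.hypot(yl,1)
    ty_=R[:,1]; s=1 if ty_@e>0 else -1
    a=s*e; ang=np.arctan2(np.cross(ty_,a)@R[:,0],ty_@a)
    print('t',round(o['time'],2),'p',p.round(1),'F',o['contact_force'].round(1),'w',round(o['grip_width'],1))
    print('turn about toolx to be edge-parallel',round(ang,4),'\nR',R.round(3).tolist())
    if tx is not None:
        d=np.array([tx,ty,tz])-p; print('shift tool cm now:',(R.T@d/10).round(2)); 
        R2=R@rot([ang,0,0]);print('shift tool cm after turn:',(R2.T@d/10).round(2))
if __name__=='__main__': st(*map(float,sys.argv[1:]))
E
python3 go.py 660 -136 226
```

```text
t 0.65 p [206.3 482.8 226.8] F [-0.6  0.6 -0.8] w 91.9
turn about toolx to be edge-parallel -0.3798 
R [[0.0, 0.393, 0.92], [0.0, 0.92, -0.393], [-1.0, 0.0, -0.0]]
shift tool cm now: [  0.07 -39.07  66.04]
shift tool cm after turn: [  0.07 -60.77  46.85]
```

```bash
python3 -m handwheel '[[[0,0,0,-0.095],[0,0,0,-0.095],[0,0,0,-0.095],[0,0,0,-0.095]]]' 1
python3 -m handwheel '[[[0,-3,2.3,0],[0,-3,2.3,0],[0,-3,2.3,0],[0,-3,2.3,0],[0,-3,2.3,0],[0,-3,2.3,0],[0,-3,2.3,0],[0,-3,2.3,0]]]'
python3 go.py 660 -136 226
```

```text
time: 0.98
tool_pos: [206.3, 482.8, 226.8]
tcp_rot: [0.988, 1.571, 0.969]
contact_force: [0.1, 0.4, -0.3]
grip_width: 92.1
time: 1.65
tool_pos: [385.3, 236.9, 227.0]
tcp_rot: [0.59, 1.57, 0.567]
contact_force: [1.2, 0.7, 0.9]
grip_width: 91.9
t 1.65 p [385.3 236.9 227. ] F [1.2 0.7 0.9] w 91.9
turn about toolx to be edge-parallel 0.0003 
R [[0.001, 0.024, 1.0], [0.0, 1.0, -0.024], [-1.0, 0.0, 0.001]]
shift tool cm now: [  0.1  -36.63  28.35]
shift tool cm after turn: [  0.1  -36.62  28.36]
```

```bash
python3 -m handwheel '[[[0,-3,2.3,0],[0,-3,2.3,0],[0,-3,2.3,0],[0,-3,2.3,0],[0,-3,2.3,0],[0,-3,2.3,0],[0,-3,2.3,0],[0,-3,2.3,0]]]'
python3 -m handwheel '[[[0,-3,2.4,0],[0,-3,2.4,0],[0,-3,2.4,0],[0,-3,2.4,0],[0,-0.5,0.2,0],[0,0,0,0]]]'
python3 go.py 660 -136 125
python3 - <<'E'
from h import *
im,D=bot.capture('wrist');save('w1.png',im)
im,D=bot.capture('scene');save('s1.png',im)
E
```

```text
time: 2.32
tool_pos: [563.6, -7.6, 226.8]
tcp_rot: [0.62, 1.571, 0.596]
contact_force: [0.8, 1.1, 0.4]
grip_width: 91.7
time: 2.82
tool_pos: [658.1, -135.5, 225.1]
tcp_rot: [2.977, 1.569, 2.95]
contact_force: [-0.1, -0.2, 0.1]
grip_width: 91.8
t 2.82 p [ 658.1 -135.5  225.1] F [-0.1 -0.2  0.1] w 91.8
turn about toolx to be edge-parallel -0.0029 
R [[-0.001, 0.027, 1.0], [0.0, 1.0, -0.027], [-1.0, 0.0, -0.001]]
shift tool cm now: [10.01 -0.05  0.21]
shift tool cm after turn: [10.01 -0.05  0.21]
```

View pics/w1.png

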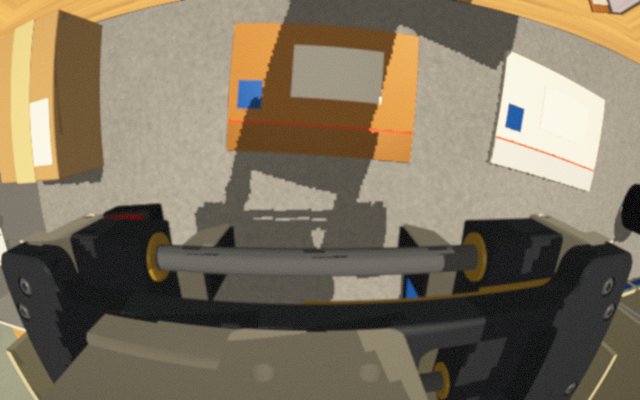

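View pics/s1.png

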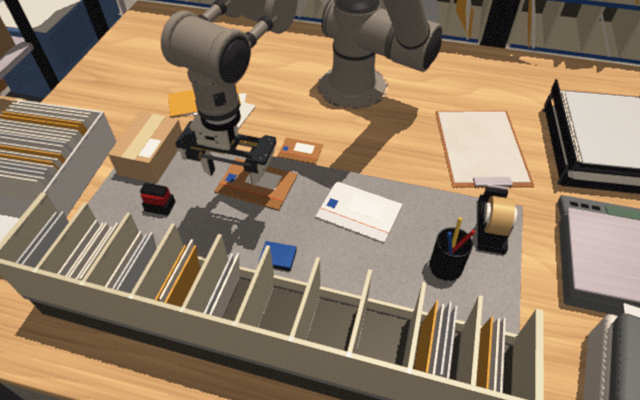

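The wrist view shows the mailer at (228–418, 25–162), with its far side lying between (228,150) and (409,162). The scene view shows the gripper hovering behind it with the carton, stamp and ink pad clear. I'll check the far side from this second view and then descend.

```bash
python3 - <<'E'
from h import *
for p in [(228,150),(409,162),(234,24),(419,38)]: print(onz('wrist',p,107).round(1))
E
python3 -m handwheel '[[[3,0,0.2,0],[3,0,0,0],[3,0,0,0],[1.5,0,0,0],[0.5,0,0,0],[0,0,0,0]]]'
python3 go.py 660 -136 104
```

```text
[ 615.7 -212.4  107. ]
[630.8 -44.9 107. ]
[ 496.8 -203.6  107. ]
[512.9 -33.3 107. ]
time: 3.42
tool_pos: [658.8, -131.4, 116.1]
tcp_rot: [2.712, 1.568, 2.69]
contact_force: [0.4, -0.3, 0.8]
grip_width: 91.8
t 3.42 p [ 658.8 -131.4  116.1] F [ 0.4 -0.3  0.8] w 91.8
turn about toolx to be edge-parallel 0.0018 
R [[-0.002, 0.022, 1.0], [0.001, 1.0, -0.022], [-1.0, 0.001, -0.002]]
shift tool cm now: [ 1.21 -0.45  0.13]
shift tool cm after turn: [ 1.21 -0.45  0.13]
```

All three views agree to within about 4 mm. Next I feel for the ledge.

```bash
python3 -m handwheel '[[[0.6,0,0,0],[0.3,0,0,0],[0.2,0,0,0],[0.1,0,0,0],[0,0,0,0]]]'
python3 go.py 660 -136 104
python3 - <<'E'
from h import *
im,D=bot.capture('wrist');save('w2.png',im)
E
```

```text
time: 3.83
tool_pos: [659.9, -133.2, 105.0]
tcp_rot: [-0.075, 1.57, -0.098]
contact_force: [-0.2, -0.6, -0.2]
grip_width: 91.9
t 3.83 p [ 659.9 -133.2  105. ] F [-0.2 -0.6 -0.2] w 91.9
turn about toolx to be edge-parallel 0.0001 
R [[0.001, 0.024, 1.0], [-0.0, 1.0, -0.024], [-1.0, -0.0, 0.001]]
shift tool cm now: [ 0.1  -0.28  0.02]
shift tool cm after turn: [ 0.1  -0.28  0.02]
```

View pics/w2.png

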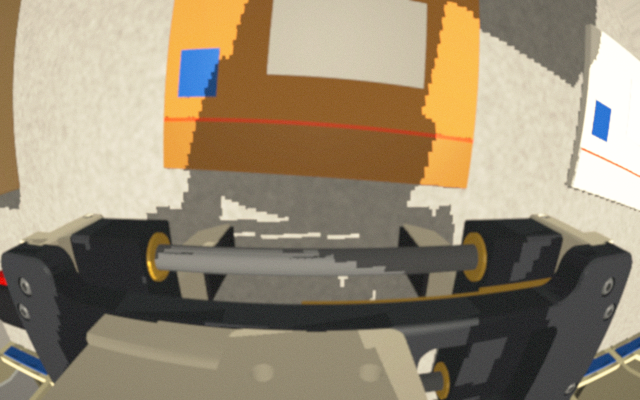

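```bash
python3 -m handwheel '[[[0.2,0,-1,0],[0,0,-1,0],[0,0,-0.6,0],[0,0,-0.6,0],[0,0,-0.6,0],[0,0,-0.6,0],[0,0,-0.6,0],[0,0,0,0]]]'
python3 -m handwheel '[[[0,0,-0.6,0],[0,0,-0.6,0],[0,0,-0.6,0],[0,0,-0.4,0],[0,0,0,0]]]'
python3 go.py
python3 - <<'E'
from h import *
im,D=bot.capture('wrist');save('w3.png',im)
im,D=bot.capture('top');save('t3.png',im)
E
```

```text
time: 4.55
tool_pos: [608.7, -132.0, 102.9]
tcp_rot: [3.035, 1.57, 3.011]
contact_force: [0.3, 0.2, 0.3]
grip_width: 91.9
time: 4.97
tool_pos: [586.7, -131.4, 102.8]
tcp_rot: [2.933, 1.57, 2.909]
contact_force: [-0.4, -0.6, 0.2]
grip_width: 92.0
t 4.97 p [ 586.7 -131.4  102.8] F [-0.4 -0.6  0.2] w 92.0
turn about toolx to be edge-parallel 0.0 
R [[-0.001, 0.024, 1.0], [0.0, 1.0, -0.024], [-1.0, 0.0, -0.001]]
```

View pics/w3.png

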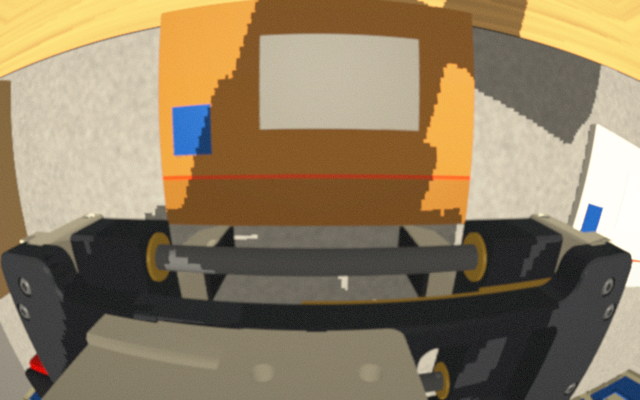

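The mailer has squared up and its front edge, at row about 12, is now near the ledge edge. The fingers sit on the far side. I'll measure again.

Run:
```python
from h import *
for p in [(162,13),(472,13),(167,222),(468,219)]: print(onz('wrist',p,107).round(1))
for p in [(0,80),(640,75),(110,33),(520,30)]: 
    q=onz('wrist',p,100); print('edge',q.round(1),'pred',round(467+.0237*q[1],1))
im=cv2.imread('pics/t3.png')
cv2.imwrite('pics/t3c.png',cv2.resize(im[160:300,280:480],None,fx=4,fy=4,interpolation=cv2.INTER_CUBIC))
```

```text
[ 455.9 -212.2  107. ]
[459.7 -42.3 107. ]
[ 574.4 -215.9  107. ]
[576.7 -43.8 107. ]
edge [ 459.5 -383.9  100. ] pred 457.9
edge [464.4 142.9 100. ] pred 470.4
edge [ 456.9 -254.   100. ] pred 461.0
edge [461.3  -3.4 100. ] pred 466.9
```

View pics/t3c.png

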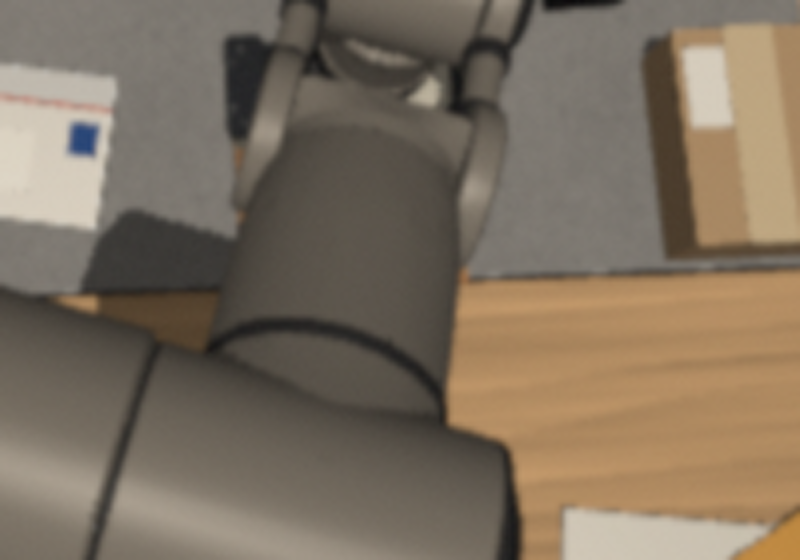

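View pics/t3.png

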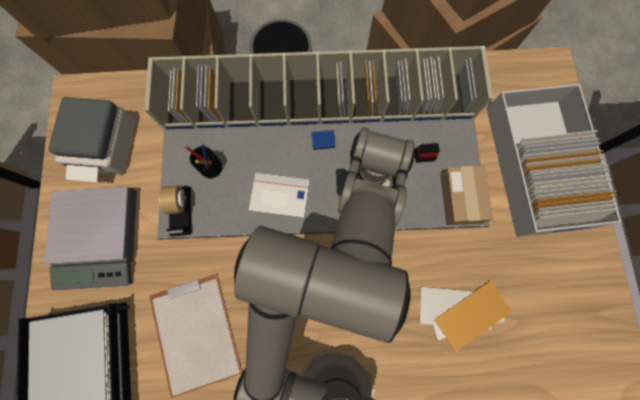

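The overhang is about 6 mm now. I'll push 31 mm more, back off and measure without the arm in the way.

```bash
python3 -m handwheel '[[[0,0,-0.5,0],[0,0,-0.5,0],[0,0,-0.5,0],[0,0,-0.5,0],[0,0,-0.5,0],[0,0,-0.4,0],[0,0,-0.2,0],[0,0,0,0]]]'
python3 go.py
python3 - <<'E'
from h import *
im,D=bot.capture('wrist');save('w4.png',im)
im,D=bot.capture('scene');save('s4.png',im)
E
```

```text
time: 5.73
tool_pos: [556.1, -130.6, 102.7]
tcp_rot: [2.811, 1.57, 2.787]
contact_force: [-0.4, -0.4, 0.1]
grip_width: 92.1
t 5.73 p [ 556.1 -130.6  102.7] F [-0.4 -0.4  0.1] w 92.1
turn about toolx to be edge-parallel 0.0001 
R [[-0.001, 0.024, 1.0], [0.0, 1.0, -0.024], [-1.0, 0.0, -0.001]]
```

View pics/w4.png

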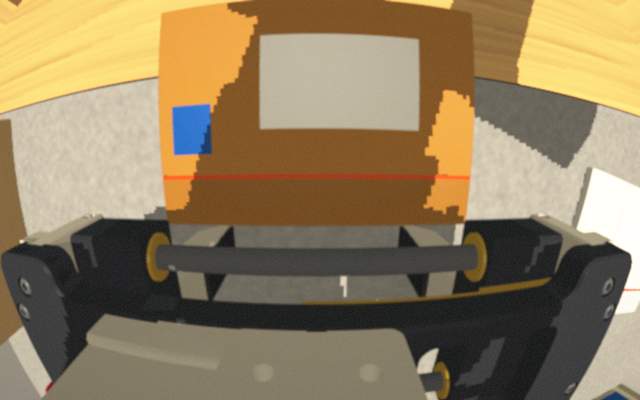

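View pics/s4.png

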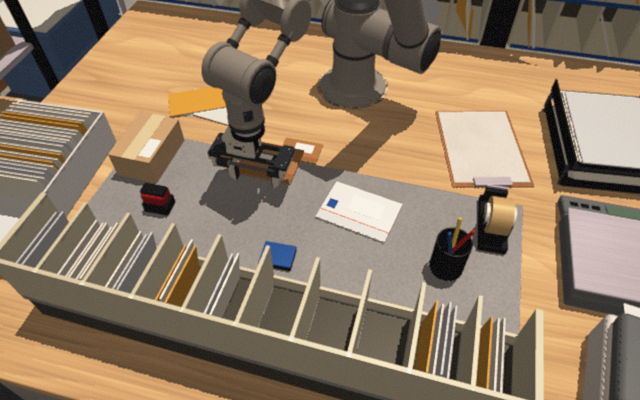

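```bash
python3 - <<'E'
from h import *
for p in [(162,13),(472,13)]: print(onz('wrist',p,107).round(1))
for p in [(159,78),(475,77)]: print('edge',onz('wrist',p,100).round(1))
im=cv2.imread('pics/w4.png');cv2.imwrite('pics/w4c.png',cv2.resize(im[0:110,100:540],None,fx=1.8,fy=1.8,interpolation=cv2.INTER_CUBIC))
E
python3 -m handwheel '[[[0,0,1,0],[0,0,1,0],[-3,0,0,0],[-3.5,0,0,0],[-3.5,0,0,0],[-2,0,0,0],[0,0,0,0]]]'
python3 go.py
python3 - <<'E'
from h import *
print(bot.camera_model('wrist'))
im,D=bot.capture('wrist');save('w5.png',im)
E
```

```text
[ 425.3 -211.6  107. ]
[429.1 -41.6 107. ]
edge [ 461.9 -216.3  100. ]
edge [465.4 -38.6 100. ]
time: 6.42
tool_pos: [579.0, -131.9, 228.2]
tcp_rot: [-0.326, 1.561, -0.35]
contact_force: [0.1, -0.6, 0.1]
grip_width: 91.8
t 6.42 p [ 579.  -131.9  228.2] F [ 0.1 -0.6  0.1] w 91.8
turn about toolx to be edge-parallel 0.0004 
R [[0.009, 0.024, 1.0], [-0.003, 1.0, -0.024], [-1.0, -0.003, 0.009]]
{'fx': 309.70691628693146, 'fy': 309.70691628693146, 'cx': 316.08329727661135, 'cy': 198.11557221160905, 'position': array([ 513.85722666, -129.35255145,  386.51864307]), 'rotation': array([2.88577269, 0.00371004, 1.54732371])}
```

View pics/w5.png

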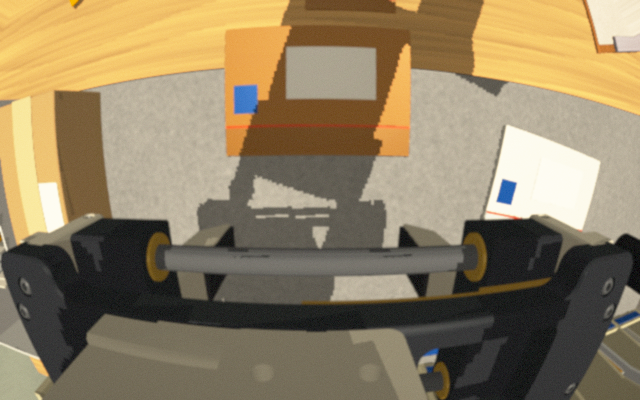

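View pics/w4c.png

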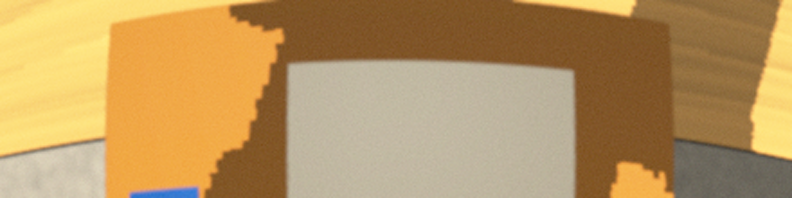

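The wrist views put the overhang at about 36.5 mm, parallel to the edge. I'll clear the arm to the side and check with the fixed cameras.

```bash
python3 -m handwheel '[[[-1,4,-0.5,0],[0,4,-0.5,0],[0,4,-0.5,0],[0,4,-0.5,0],[0,4,-0.5,0],[0,4,-0.5,0],[0,4,-0.5,0],[0,4,-0.5,0]]]'
cat > look.py <<'E'
from meas import *
import sys
n=sys.argv[1]
for c,box in [('top',(325,165,410,243)),('scene',(200,135,310,220))]:
    im,D=bot.capture(c);save(c+n+'.png',im);cv2.imwrite(c+n+'raw.png',im)
    h=cv2.cvtColor(im,cv2.COLOR_RGB2HSV)
    P=edge(c,D);Q=(abs(P[...,2]-107)<9)&(D>0)
    b=((h[...,1]>95)&(h[...,0]<22)&Q).astype(np.uint8)
    M=np.zeros_like(b);x0,y0,x1,y1=box;M[y0:y1,x0:x1]=b[y0:y1,x0:x1]
    cs=max(cv2.findContours(M,cv2.RETR_EXTERNAL,cv2.CHAIN_APPROX_NONE)[0],key=cv2.contourArea)[:,0,:]
    W=np.array([onz(c,q,107)[:2] for q in cv2.convexHull(cs)[:,0]],np.float32)
    r=cv2.minAreaRect(W);B=cv2.boxPoints(r);print(c,r,B.round(1).tolist())
    # overhang
    f=np.array([0.0237,467.0]);B=B[np.argsort(B[:,0])]
    print('overhang corners',[(round(float((np.polyval(f,q[1])-q[0])),1)) for q in B[:2]])
    v=cs.mean(0).astype(int);x,y=max(v[0]-100,0),max(v[1]-70,0)
    save(c+n+'c.png',cv2.resize(im[y:y+140,x:x+200],None,fx=4,fy=4,interpolation=cv2.INTER_CUBIC))
E
python3 look.py 6
```

```text
time: 7.13
tool_pos: [543.2, 191.4, 231.1]
tcp_rot: [-2.914, 1.568, -2.937]
contact_force: [1.0, -0.3, -0.7]
grip_width: 91.7
top ((486.38885498046875, -128.8330535888672), (170.08328247070312, 118.47114562988281), 88.76358795166016) [[425.29998779296875, -212.60000610351562], [543.7999877929688, -215.10000610351562], [547.4000244140625, -45.099998474121094], [429.0, -42.5]]
overhang corners [36.6, 37.0]
scene ((487.61578369140625, -128.40542602539062), (171.6365203857422, 122.20988464355469), 88.29765319824219) [[424.0, -212.39999389648438], [546.0999755859375, -216.0], [551.2000122070312, -44.400001525878906], [429.1000061035156, -40.79999923706055]]
overhang corners [38.0, 36.9]
```

```bash
python3 -c "
import cv2,numpy as np
a=cv2.imread('pics/top6c.png');b=cv2.imread('pics/scene6c.png')
cv2.imwrite('pics/both6.png',np.hstack([cv2.resize(a,(400,280)),cv2.resize(b,(400,280))]))"
```

```text
(no output)
```

View pics/both6.png

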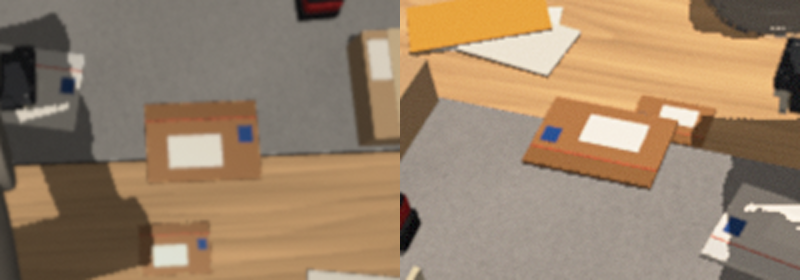

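View pics/top6.png

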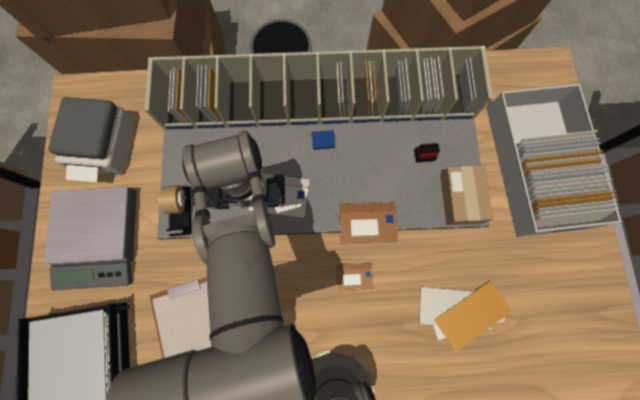

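The fixed cameras agree: about 37 mm of overhang and parallel to within 0.01 rad. The top crop shows the mailer's front over the dark edge. A small 3 mm nudge centres it on 40 mm, so I'll go back the same way.

```bash
python3 -m handwheel '[[[0,-4,0.5,0],[0,-4,0.5,0],[0,-4,0.5,0],[0,-4,0.5,0],[0,-4,0.5,0],[0,-4,0.5,0],[0,-4,0.5,0],[0,-4,0.5,0]]]'
python3 -m handwheel '[[[0,0,0,0],[0,0,0,0]]]'
python3 go.py 576 -131 103
```

```text
time: 7.9
tool_pos: [575.7, -133.9, 231.2]
tcp_rot: [2.865, 1.568, 2.841]
contact_force: [1.2, 0.2, 0.2]
grip_width: 91.8
time: 8.07
tool_pos: [575.8, -134.0, 230.8]
tcp_rot: [2.86, 1.568, 2.831]
contact_force: [-0.4, 0.6, -0.4]
grip_width: 91.9
t 8.07 p [ 575.8 -134.   230.8] F [-0.4  0.6 -0.4] w 91.9
turn about toolx to be edge-parallel -0.0044 
R [[-0.003, 0.028, 1.0], [0.001, 1.0, -0.028], [-1.0, 0.001, -0.003]]
shift tool cm now: [12.78  0.29  0.05]
shift tool cm after turn: [12.78  0.29  0.05]
```

```bash
python3 -m handwheel '[[[3.5,0.3,0,0],[3.5,0,0,0],[3,0,0,0],[1.6,0,0,0],[0.7,0,0,0],[0.4,0,0,0],[0,0,0,0],[0,0,0,0]]]'
python3 go.py 553 -130.6 103
```

```text
time: 8.73
tool_pos: [577.5, -128.0, 106.8]
tcp_rot: [-0.247, 1.569, -0.271]
contact_force: [-0.3, 0.2, -0.3]
grip_width: 91.7
t 8.73 p [ 577.5 -128.   106.8] F [-0.3  0.2 -0.3] w 91.7
turn about toolx to be edge-parallel 0.0007 
R [[0.002, 0.023, 1.0], [-0.0, 1.0, -0.023], [-1.0, -0.0, 0.002]]
shift tool cm now: [ 0.37 -0.32 -2.44]
shift tool cm after turn: [ 0.37 -0.32 -2.44]
```

```bash
python3 -m handwheel '[[[0.35,-0.3,-0.4,0],[0,0,-0.4,0],[0,0,-0.4,0],[0,0,0,0],[0,0,0,0]]]'
python3 go.py 553 -130.6 103
```

```text
time: 9.15
tool_pos: [564.6, -131.0, 102.7]
tcp_rot: [-0.149, 1.57, -0.174]
contact_force: [-0.1, -0.2, 0.2]
grip_width: 92.0
t 9.15 p [ 564.6 -131.   102.7] F [-0.1 -0.2  0.2] w 92.0
turn about toolx to be edge-parallel -0.0001 
R [[0.001, 0.024, 1.0], [-0.0, 1.0, -0.024], [-1.0, -0.0, 0.001]]
shift tool cm now: [-0.03  0.01 -1.16]
shift tool cm after turn: [-0.03  0.02 -1.16]
```

```bash
python3 -m handwheel '[[[0,0,-0.4,0],[0,0,-0.3,0],[0,0,-0.3,0],[0,0,-0.15,0],[0,0,0,0],[0,0,0,0]]]'
python3 go.py 553 -130.6 103
```

```text
time: 9.65
tool_pos: [553.2, -130.6, 102.3]
tcp_rot: [2.193, 1.571, 2.169]
contact_force: [-0.2, 1.0, 0.2]
grip_width: 91.9
t 9.65 p [ 553.2 -130.6  102.3] F [-0.2  1.   0.2] w 91.9
turn about toolx to be edge-parallel 0.0002 
R [[-0.0, 0.024, 1.0], [0.0, 1.0, -0.024], [-1.0, 0.0, -0.0]]
shift tool cm now: [-0.07 -0.   -0.02]
shift tool cm after turn: [-0.07 -0.   -0.02]
```

Back off, lift and swing clear again.

```bash
python3 -m handwheel '[[[0,0,1,0],[0,0,1,0],[-3,0,0,0],[-3.5,0,0,0],[-3.5,0,0,0],[-2.5,0,0,0],[0,0,0,0]]]'
python3 -m handwheel '[[[-1,4,-0.5,0],[0,4,-0.5,0],[0,4,-0.5,0],[0,4,-0.5,0],[0,4,-0.5,0],[0,4,-0.5,0],[0,4,-0.5,0],[0,0,0,0]]]'
python3 -m handwheel '[[[0,2,-3,0],[0,2,-3,0],[0,2,-3,0],[0,2,-3,0],[0,2,-3,0],[0,2,-3,0],[0,0,0,0]]]'
python3 look.py 7
python3 - <<'E'
from h import *
for l in ['white_mailer','ink_pad','rubber_stamp','carton','pen_cup','tape_dispenser']:
    print(l,[(np.round(r['point']),round(r['conf'],2)) for r in bot.spot_point('top',l)][:1])
print(bot.get_obs()['contact_force'],bot.get_obs()['time'])
E
```

```text
time: 10.23
tool_pos: [575.7, -131.9, 233.4]
tcp_rot: [-0.33, 1.56, -0.354]
contact_force: [0.6, -0.7, -0.2]
grip_width: 91.9
time: 10.9
tool_pos: [543.2, 156.3, 236.6]
tcp_rot: [2.025, 1.568, 2.007]
contact_force: [0.2, -1.1, -0.3]
grip_width: 91.6
time: 11.48
tool_pos: [363.1, 275.9, 236.9]
tcp_rot: [2.952, 1.568, 2.932]
contact_force: [-0.2, -1.3, 0.0]
grip_width: 91.7
top ((483.6451416015625, -128.98599243164062), (169.94236755371094, 118.46782684326172), 88.55718231201172) [[422.29998779296875, -212.39999389648438], [540.7000122070312, -215.39999389648438], [545.0, -45.5], [426.6000061035156, -42.599998474121094]]
overhang corners [39.7, 39.4]
scene ((484.7738037109375, -128.318603515625), (171.18087768554688, 122.43138885498047), 88.67964935302734) [[421.6000061035156, -212.5], [544.0, -215.3000030517578], [547.9000244140625, -44.20000076293945], [425.5, -41.29999923706055]]
overhang corners [40.4, 40.5]
white_mailer [(array([281., 194.]), 0.76)]
ink_pad [(array([320., 141.]), 0.57)]
rubber_stamp [(array([426., 151.]), 0.83)]
carton [(array([458., 198.]), 0.93)]
pen_cup [(array([211., 167.]), 0.81)]
tape_dispenser [(array([180., 209.]), 0.72)]
[-0.53433406 -0.70899564  0.55144251] 11.8833
```

View pics/top7.png

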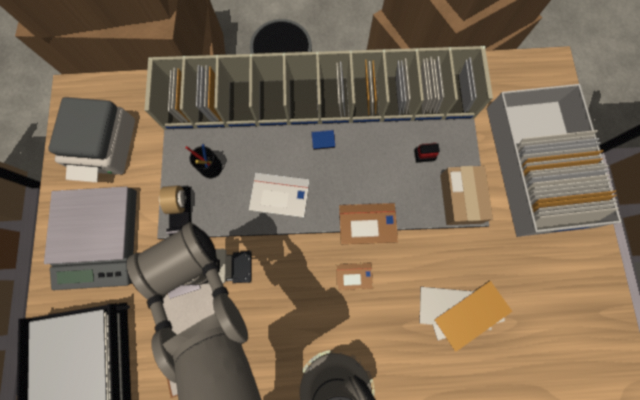

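View pics/scene7.png

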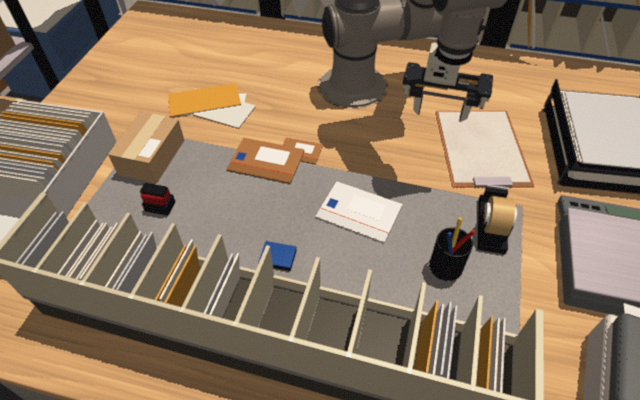

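The kraft mailer at top (368,223) lies flat with about 40 mm hanging over. The white mailer (279,195), ink pad, stamp, carton, cup and dispenser are where they were, and the arm is clear.

```bash
python3 -c "
from plant import bot
print(bot.close_job())"
```

```text
the job is handed in; nothing more can be done
None
```

I slid the kraft mailer flat to the front edge with both open fingertips against its far side. It took one main push, a look, and a 3 mm nudge. I then pulled the arm clear and handed the job in at about 12 s.

- **Overhang:** the last check gave 39.4–39.7 mm at the two front corners from the top camera and 40.4–40.5 mm from the scene camera.
- **Parallel:** the long side is parallel to the edge to within about 0.003 rad.
- **Other things:** in the last pictures the white mailer and the rest stand where they started. The measured forces stayed around 1 N.
- **Disagreements:** the cameras differed by about 1 mm on overhang. Wrist-camera points on the ledge edge were up to 6 mm off the fitted edge line in one earlier view. The later wrist view agreed with the line to within 2 mm.

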